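# Set out the colour blocks and lean the key block to dry

### The arm

A 6-joint arm with a two-finger parallel gripper is mounted at the origin on the work surface. World frame = base frame: x ahead of the robot, y to its left, z up, the work surface at z = 0. Lengths are in mm, angles in rad, forces in N, time in s.
With the tool pointing down it reaches from about 150 to 775 mm from the base axis. Payload 6.1 kg.
Tool frame: the origin (TCP) lies on the centre line of the jaws, within the pads' length; the fingertips stand tips_ahead ahead of it and the grasp point (between the pads) lies 6 mm ahead of it (tips_ahead is the distance from the TCP to the fingertips, in mm); z points along the fingers, y is the line along which they close (so a half turn about z gives the same grasp; the last joint's range is limited). The gripper opens to 85 mm and grips with 20 to 120 N. Pads are 22 mm wide; open, the fingers measure 114 mm over their backs; the gripper's body (76 mm by 85 mm) begins 54 mm behind the grasp point. The pads swing forward as they close: fully open they stand 13 mm farther back than shut.
Start: joints at [1.256, 0.126, -0.04, 1.405, 0, 1.571], TCP at [162.547, 499.186, 256.295] pointing down, gripper open.
Joint ranges: [-2.72, 2.72], [-0.95, 1.95], [-1.27, 1.35], [-1.78, 2.02], [-1.46, 1.47], [-3.14, 3.14]. Speed limits (rad/s): [2.39, 2.39, 3.01, 3.14, 3.14, 3.14].

### API

Orientations are given as a unit quaternion [w, x, y, z].
In Python, from station import sense, read_camera, finish_job, tips_ahead gives the robot as it stands.
- The arm moves only by the tool move_arm, never from a script. Its argument "increments" is a list of rows, each a list of 7 numbers: the turn, a rotation vector about the tool's x, y, z scaled (see below), then the shift along the tool's x, y, z scaled (see below), then the closure, from -1 (fully open) to 1 (shut). A call has exactly 8 rows; each row shifts and turns the commanded pose from where the row before left it, along the tool's axes as they then stand; what a row does not reach is not made up. The controller multiplies each number of a shift by 150 mm and each number of a turn by 60 degrees. A row lasts 1/10 s, in which the tool goes at most 50 mm and 8.59 degrees, less where a joint would pass 70% of its speed; a pose out of reach is approached as far as the arm can. A call with a number of a shift or a turn outside -1 to 1 is refused whole. A call with a gripper value outside its range is refused whole. The fingers move at their own pace and stop on an object; "force" is the grip in N (left out, the last holds). Time passes only in rows, so rows that do not move let the fingers close, or fill a call up. It gives the time, the measured TCP pose, the force, the opening and the grip force at its end, in the units of the state.
- sense(): the state, without advancing time (a new reading comes with each control period).
- read_camera(name): name is "scene" or "top" or "wrist"; returns a dict with "frame" (384x512x3 uint8, blue, green, red), "K" (3x3 intrinsics, pixels), "T" (4x4, takes a point from camera to world coordinates); the wrist camera has in their place "T_tool_cam" (4x4, takes a point from camera to tool coordinates, whose origin is the TCP and whose axes are the flange's). Camera axes: x right, y up, looking along -z (the intrinsics and any distortion apply to the point x, -y, -z); pixel columns grow to the right and rows downward; lengths in mm; the calibration is good to about 2 mm. A picture is of the moment at which its call begins: read the wrist's pose just before it. There is no depth.
- finish_job(): hands the job in; it is judged then, once.
The state is a dict: "time_s": time; "joint_pos": joint angles; "qd": joint speeds; "tau": joint torques, N m; "position": TCP position; "ee_rot": TCP orientation; "force": force on the tool from outside, world axes, zero at the start; "ft_torque": the same for the moment, N m; "grip_width": finger opening in mm; "finger_force": force on a finger pad.
Only numpy, scipy, OpenCV 4.12 (cv2) and the standard library are available. Lean on these libraries where they do the work, as an engineer would, in place of code of your own. Each camera call takes 0.05 s, during which the arm holds its last target. There are 200 camera calls.

### The job

The outline of the New Year print is done and the colours come next. Set each of the three printing blocks face down on the ink pad of its own colour, centred and square with the pad; and take the carved key block out of its slotted stand and lean it to dry on the cork ledge of the rest: foot in the middle of the ledge, top tipped back against the white wall at a slant of some 15 degrees from upright, carved face outward. Leave the small white dish where it is, and let everything stand released and still.

Things in the scene. Friction and masses are not known exactly. Their poses are not given: they have to be found in the camera images.
- red_block: Loose red printing block, a hand stamp of 80 g: a pale wooden slab 44 x 66 mm and 18 mm high, its printing face below stained red, with a red grip ridge standing on it along the middle (22 mm wide in x, 56 mm long in y, from 18 to 54 mm above the underside). Origin: centre of the underside; z up; y runs along the slab's and the ridge's length, x across. It starts face down on the table.
- green_block: Loose green printing block, a hand stamp of 80 g: a pale wooden slab 44 x 66 mm and 18 mm high, its printing face below stained green, with a green grip ridge standing on it along the middle (22 mm wide in x, 56 mm long in y, from 18 to 54 mm above the underside). Origin: centre of the underside; z up; y runs along the slab's and the ridge's length, x across. It starts face down on the table.
- blue_block: Loose blue printing block, a hand stamp of 80 g: a pale wooden slab 44 x 66 mm and 18 mm high, its printing face below stained blue, with a blue grip ridge standing on it along the middle (22 mm wide in x, 56 mm long in y, from 18 to 54 mm above the underside). Origin: centre of the underside; z up; y runs along the slab's and the ridge's length, x across. It starts face down on the table.
- red_pad: Fixed red ink pad: a black tray 76 x 98 mm, 8 mm high, carrying a flat firm red pad 66 x 88 mm whose upper face is 12 mm above the table (no rim above it). Origin: centre of the underside; z up; y runs along its length.
- green_pad: Fixed green ink pad: a black tray 76 x 98 mm, 8 mm high, carrying a flat firm green pad 66 x 88 mm whose upper face is 12 mm above the table (no rim above it). Origin: centre of the underside; z up; y runs along its length.
- blue_pad: Fixed blue ink pad: a black tray 76 x 98 mm, 8 mm high, carrying a flat firm blue pad 66 x 88 mm whose upper face is 12 mm above the table (no rim above it). Origin: centre of the underside; z up; y runs along its length.
- key_block: Loose carved key block (170 g): a wooden board 14 mm thick (x), 100 mm wide (y), 170 mm tall (z), black along its top edge, with a black inked carving on its +x face. Origin: centre of its lower end; z up, x is the normal of the carved face. It starts upright in the stand's slot, its top 178 mm above the table.
- stand: Fixed wooden stand with a slot that holds the key block upright: 65 mm deep (x), 130 mm wide (y), 38 mm high; the slot runs along y, 17 mm wide, 30 mm deep, its floor 8 mm above the table; 140 mm of the board are free above it, drawn straight up. Origin: centre of the underside; z up.
- rest: Fixed drying rest: a brown cork ledge 6 mm thick, 150 mm wide (y), reaching from x = -54 to +61 mm, with a white upright wall along its back: 150 mm wide, 16 mm thick, its top 115 mm above the table, its front face at x = -35 mm, looking to +x. Origin: centre on the table under the ledge; z up, x points from the wall out over the ledge.
- dish: Small loose white porcelain dish, round, 34 mm across, 13 mm high, 30 g, standing among the blocks and pads; not to be moved. Origin: centre of the underside.
There are look-alikes about, which are no part of the job. There is more than one size of the red_block; the one meant has the size given above. There is more than one size of the key_block; the job needs the larger.

How it is judged (in metres and radians):
At the end, for the whole second after the job is handed in: Each block face down on its own colour's pad, within 13 mm of centre and 0.2 rad of square; key block's foot on the ledge (x -30 to 40, y within 35 mm of the rest's origin, 0.25 rad of parallel), leaning back 0.1 to 0.52 rad, carved face outward; all released, at rest (horizontal distance between red_block and red_pad below 0.013 m and angle between the y axis of red_block and the y axis of red_pad, either way round below 0.2 rad and z of red_block in the frame of red_pad between 0.008 and 0.017 m and angle between each of red_block, green_block, blue_block's own z axis and vertical below 0.08 rad and linear speed of each of red_block, green_block, blue_block, key_block below 0.02 m/s and horizontal distance between green_block and green_pad below 0.013 m and angle between the y axis of green_block and the y axis of green_pad, either way round below 0.2 rad and z of green_block in the frame of green_pad between 0.008 and 0.017 m and horizontal distance between blue_block and blue_pad below 0.013 m and angle between the y axis of blue_block and the y axis of blue_pad, either way round below 0.2 rad and z of blue_block in the frame of blue_pad between 0.008 and 0.017 m and angle between key_block's own x axis and vertical between 1.05 and 1.47 rad and angle between key_block's own z axis and vertical below 0.55 rad and angle between the y axis of key_block and the y axis of rest, either way round below 0.25 rad and x of key_block in the frame of rest between -0.03 and 0.04 m and y of key_block in the frame of rest between -0.035 and 0.035 m and z of key_block in the frame of rest between 0.002 and 0.018 m and contact force between key_block and rest above 0.2 N); the robot touches nothing.
It fails at once if the small white dish is moved by more than 20 mm (distance of dish from where it was at the start of the episode above 0.02 m).
It also fails if it takes over 104 s, if anything falls off the work surface, if the arm or the gripper's body presses on something with over 40 N, if the wrist force passes 120 N, or if a joint passes its speed limit or range.

## Working session

There is one attempt and no reset: what is moved stays moved. The work goes in short steps, Python scripts to look and compute and a tool call to move; the robot and the scene stay as the last step left them, time stands still between calls to the robot, and variables do not carry over. Pictures are saved under pics/ and viewed, at most 14 in all, crops included, and the job is handed in when it is done.

Besides the shell and the picture viewer there is one more tool, called after "Request:" as a command line: name --pt "numbers of a row" for each row, then --argument value for the rest. move_arm: Moves the arm, as the interface text tells. Shifts and turns lie within -1 to 1; 1 stands for 150 mm of shift or 60 degrees of turn. Its arguments: {"type":"object","properties":{"increments":{"type":"array"},"force":{"type":"number"}},"required":["increments"]}

```bash
ls; mkdir -p pics
python3 - <<'E'
from station import *
import cv2, json
print(tips_ahead, sense())
for n in ["scene","top"]:
    c=read_camera(n); cv2.imwrite(f"pics/{n}0.png",c["frame"]); print(n,c["K"].round(1).tolist(),c["T"].round(3).tolist(),[k for k in c])
E
```

```text
pics
25.0 {'time_s': 0.0, 'joint_pos': array([ 1.25599997e+00,  1.26378014e-01, -4.05882091e-02,  1.40541991e+00,
       -3.12664610e-05,  1.57083150e+00]), 'qd': array([ 0.00164124,  0.00017087, -0.00129969,  0.00262397, -0.00012826,
        0.0007613 ]), 'tau': array([ 4.40215754e-04, -4.35907924e+01,  3.52929318e+01,  1.73041108e-02,
       -7.15296324e-05, -4.72402832e-06]), 'position': array([162.44587289, 498.84800209, 255.53855671]), 'ee_rot': array([-1.09146082e-04,  1.56766388e-01,  9.87635392e-01, -7.87526611e-04]), 'force': array([0.62419806, 0.78301515, 0.00469204]), 'ft_torque': array([ 0.02243231, -0.01099603, -0.00314118]), 'finger_force': 0.0, 'grip_width': 85.45005781610432}
scene [[451.7, 0.0, 257.0], [0.0, 451.7, 190.4], [0.0, 0.0, 1.0]] [[0.163, -0.802, 0.575, 1137.691], [0.987, 0.126, -0.104, -106.086], [0.011, 0.584, 0.812, 932.612], [0.0, 0.0, 0.0, 1.0]] ['frame', 'K', 'T']
top [[478.1, 0.0, 258.1], [0.0, 478.1, 190.9], [0.0, 0.0, 1.0]] [[0.001, 0.981, -0.196, 240.176], [-1.0, -0.001, -0.009, 6.182], [-0.009, 0.196, 0.98, 1415.328], [0.0, 0.0, 0.0, 1.0]] ['frame', 'K', 'T']
```

Run:
```python
import cv2
for n in ["scene","top"]:
    f=cv2.imread(f"pics/{n}0.png"); cv2.imwrite(f"pics/{n}0b.png",cv2.resize(f,(800,600),interpolation=cv2.INTER_CUBIC))
```

```text
(no output)
```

View pics/scene0b.png

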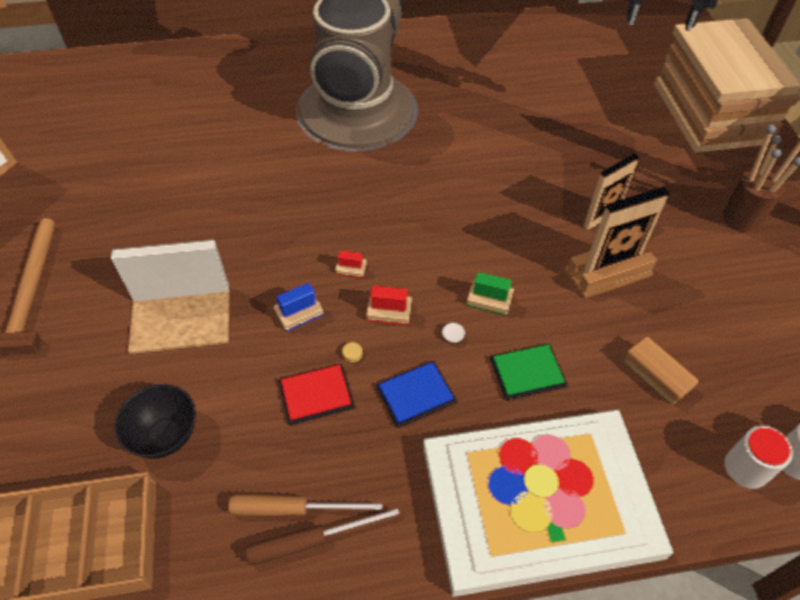

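View pics/top0b.png

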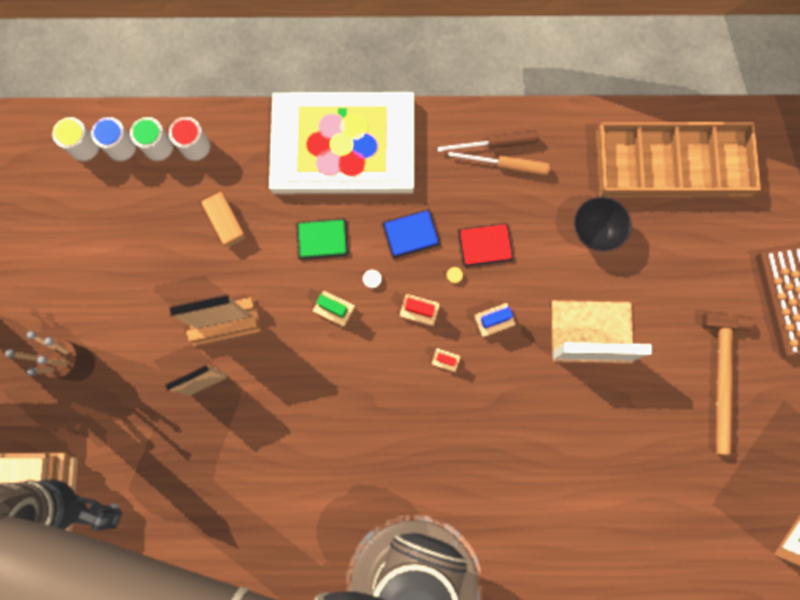

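The top view (800x600) shows the pads green (322,239), blue (411,233), red (486,244) and the blocks green (333,308), red (419,309), blue (495,319). The small red look-alike is at (446,360), the white dish at (372,279), the big key block in its stand at (222,320), its small look-alike at (197,380), and the rest at (592,330). The scene view shows the carved faces looking to +x and the rest's wall on the robot's side.

```bash
cat > h.py <<'E'
import numpy as np, cv2
from scipy.spatial.transform import Rotation as R
from station import sense, read_camera, finish_job, tips_ahead
def pose():
    s=sense(); q=s["ee_rot"]; return s["position"], R.from_quat([q[1],q[2],q[3],q[0]])
def cam(n):
    if n=="wrist":
        p,r=pose(); c=read_camera(n); M=np.eye(4); M[:3,:3]=r.as_matrix(); M[:3,3]=p; c["T"]=M@c["T_tool_cam"]
    else: c=read_camera(n)
    return c
def cast(c,uv,z):
    uv=np.atleast_2d(np.float64(uv)); K=c["K"]
    d=np.c_[(uv[:,0]-K[0,2])/K[0,0],-(uv[:,1]-K[1,2])/K[1,1],-np.ones(len(uv))]@c["T"][:3,:3].T
    o=c["T"][:3,3]; return o+d*((z-o[2])/d[:,2])[:,None]
def mask(f,col):
    h=cv2.cvtColor(f,cv2.COLOR_BGR2HSV).astype(int); H,S,V=h[...,0],h[...,1],h[...,2]
    b=dict(red=(H<6)|(H>172),green=(H>45)&(H<80),blue=(H>105)&(H<128))[col]
    return (b&(S>170)&(V>60)).astype(np.uint8)*255
def rects(c,col,z,amin=25):
    out=[]
    for k in cv2.findContours(mask(c["frame"],col),cv2.RETR_EXTERNAL,cv2.CHAIN_APPROX_NONE)[0]:
        if cv2.contourArea(k)<amin: continue
        w=cast(c,k[:,0,:],z)[:,:2].astype(np.float32); (x,y),(a,b),t=cv2.minAreaRect(w)
        if a>b: a,b,t=b,a,t+90       # b long
        t=(t+90)%180                 # direction of long side, deg
        px=k[:,0].mean(0).round()
        out.append((px.tolist(),round(x,1),round(y,1),round(a),round(b),round(t,1)))
    return out
def go(pos,y_ang,tilt=0,tilt_ax=None,lift=None):
    """print the turn and shift (units) from here to a pose: tool y along y_ang (deg), z down, then tilted"""
    p,r=pose(); yv=np.array([np.cos(np.radians(y_ang)),np.sin(np.radians(y_ang)),0])
    best=None
    for s in (1,-1):
        z=np.array([0,0,-1.]); Y=s*yv; X=np.cross(Y,z); T=R.from_matrix(np.c_[X,Y,z])
        if tilt: T=R.from_rotvec(np.radians(tilt)*np.array(tilt_ax))*T
        d=(r.inv()*T).as_rotvec()
        if best is None or np.linalg.norm(d)<np.linalg.norm(best[0]): best=(d,T)
    d,T=best; mv=np.array(pos)-p
    print("at",p.round(1),"turn units",(d/np.radians(60)).round(3),"| shift in end axes",(T.inv().apply(mv)/150).round(3),"now axes",(r.inv().apply(mv)/150).round(3),"q",sense()["joint_pos"].round(2))
E
python3 - <<'E'
from h import *
for n in ["top","scene"]:
    c=cam(n)
    for col in ["red","green","blue"]:
        for z in (12,45):
            print(n,col,z); [print("  ",r) for r in rects(c,col,z)]
    h=cv2.cvtColor(c["frame"],cv2.COLOR_BGR2HSV)
    # rest wall (white) and white dish
    w=((h[...,1]<45)&(h[...,2]>150)).astype(np.uint8)*255
    for k in cv2.findContours(w,cv2.RETR_EXTERNAL,cv2.CHAIN_APPROX_NONE)[0]:
        if cv2.contourArea(k)>25: print(n,"white",k[:,0].mean(0).round(),cv2.contourArea(k),cast(c,k[:,0].mean(0),13).round(1), cv2.boxPoints(cv2.minAreaRect(k)).round().tolist())
E
```

```text
top red 12
   ([285.0, 230.0], 404.5, -62.1, 13, 35, 71.4)
   ([268.0, 196.0], 504.2, -11.7, 24, 55, 73.7)
   ([311.0, 156.0], 630.0, -140.8, 70, 91, 97.6)
   ([225.0, 105.0], 797.0, 121.6, 44, 46, 0.7)
   ([203.0, 92.0], 838.1, 190.5, 41, 43, 134.0)
   ([118.0, 84.0], 862.8, 459.1, 44, 45, 89.8)
top red 45
   ([285.0, 230.0], 400.6, -60.5, 13, 34, 71.4)
   ([268.0, 196.0], 498.0, -11.3, 23, 53, 73.7)
   ([311.0, 156.0], 620.9, -137.3, 69, 89, 97.6)
   ([225.0, 105.0], 783.9, 118.8, 43, 45, 0.7)
   ([203.0, 92.0], 824.0, 186.2, 40, 42, 134.0)
   ([118.0, 84.0], 848.1, 448.4, 43, 44, 89.8)
top green 12
   ([212.0, 196.0], 507.5, 156.3, 16, 53, 63.3)
   ([206.0, 152.0], 641.9, 177.6, 65, 87, 94.5)
   ([96.0, 85.0], 860.7, 526.2, 16, 35, 170.5)
top green 45
   ([212.0, 196.0], 501.2, 152.8, 16, 52, 63.3)
   ([206.0, 152.0], 632.4, 173.6, 64, 85, 94.5)
   ([96.0, 85.0], 846.1, 514.0, 16, 34, 170.5)
top blue 12
   ([317.0, 203.0], 484.8, -159.2, 18, 56, 110.7)
   ([263.0, 149.0], 652.2, 4.3, 67, 89, 106.4)
   ([233.0, 93.0], 833.3, 97.1, 38, 40, 0.5)
top blue 45
   ([317.0, 203.0], 479.1,
[... 2608 characters left out ...]
te [230. 334.] 84.0 [[ 834.5 -100.8   13. ]] [[207.0, 340.0], [254.0, 326.0], [254.0, 328.0], [207.0, 342.0]]
scene white [220. 324.] 56.5 [[ 809.4 -119.9   13. ]] [[196.0, 324.0], [196.0, 322.0], [243.0, 323.0], [243.0, 325.0]]
scene white [490. 299.] 120.5 [[848.5 460.3  13. ]] [[473.0, 310.0], [477.0, 287.0], [507.0, 292.0], [503.0, 315.0]]
scene white [346. 321.] 13216.5 [[846.8 139.6  13. ]] [[271.0, 281.0], [413.0, 256.0], [431.0, 356.0], [288.0, 381.0]]
scene white [290. 212.] 101.5 [[564.   79.1  13. ]] [[282.0, 215.0], [287.0, 205.0], [297.0, 210.0], [292.0, 220.0]]
scene white [109. 172.] 1957.5 [[ 370.2 -355.2   13. ]] [[71.0, 160.0], [141.0, 153.0], [145.0, 185.0], [74.0, 193.0]]
```

```bash
python3 - <<'E'
from h import *
def qd(c,m,box,z,name):
    x0,y0,x1,y1=box; mm=np.zeros_like(m); mm[y0:y1,x0:x1]=m[y0:y1,x0:x1]
    ks=[k for k in cv2.findContours(mm,cv2.RETR_EXTERNAL,cv2.CHAIN_APPROX_NONE)[0] if cv2.contourArea(k)>20]
    for k in ks:
        w=cast(c,k[:,0],z)[:,:2].astype(np.float32); r=cv2.minAreaRect(w)
        print(name,"c",np.round(r[0],1),"size",np.round(r[1],1),"ang",round(r[2],1),"corners",cv2.boxPoints(r).round(0).tolist())
for n in ["top","scene"]:
    c=cam(n); f=c["frame"]; h=cv2.cvtColor(f,cv2.COLOR_BGR2HSV); dark=(f.max(2)<38).astype(np.uint8)*255
    white=((h[...,1]<60)&(h[...,2]>140)).astype(np.uint8)*255
    cork=((h[...,0]>12)&(h[...,0]<25)&(h[...,1]>60)&(h[...,2]>135)).astype(np.uint8)*255
    if n=="top":
        qd(c,dark,(105,180,150,212),178,"top keytop"); qd(c,white,(345,210,425,235),115,"wall"); qd(c,cork,(345,185,425,222),6,"cork")
        cv2.imwrite("pics/t1.png",cv2.resize(f[170:260,95:185],(720,600),interpolation=cv2.INTER_CUBIC)) 
    else:
        qd(c,dark,(380,110,430,155),178,"scene keytop"); qd(c,white,(60,145,150,200),115,"wall"); qd(c,cork,(70,180,155,235),6,"cork")
        cv2.imwrite("pics/s1.png",cv2.resize(f[90:200,350:440],(600,600),interpolation=cv2.INTER_CUBIC))
E
python3 - <<'E'
import cv2,numpy as np
a=cv2.imread("pics/t1.png");b=cv2.imread("pics/s1.png")
cv2.imwrite("pics/ts1.png",np.hstack([cv2.resize(a,(400,400)),cv2.resize(b,(400,400))]))
E
```

```text
wall c [ 408.3 -330.4] size [167.1  27.5] ang 90.0 corners [[395.0, -414.0], [422.0, -414.0], [422.0, -247.0], [395.0, -247.0]]
cork c [ 475.1 -340.3] size [154.6  87.6] ang 90.0 corners [[431.0, -418.0], [519.0, -418.0], [519.0, -263.0], [431.0, -263.0]]
scene keytop c [532.5 331.9] size [17.1 71.1] ang 12.3 corners [[517.0, 365.0], [532.0, 295.0], [548.0, 299.0], [533.0, 368.0]]
scene keytop c [479.4 361.8] size [ 14.9 101.5] ang 12.5 corners [[461.0, 410.0], [483.0, 311.0], [498.0, 314.0], [476.0, 413.0]]
wall c [ 455.7 -331. ] size [169.6  99.7] ang 88.7 corners [[404.0, -415.0], [504.0, -417.0], [508.0, -247.0], [408.0, -245.0]]
cork c [ 466.8 -340.6] size [152.5 112.5] ang 88.9 corners [[409.0, -416.0], [522.0, -418.0], [524.0, -265.0], [412.0, -263.0]]
```

View pics/ts1.png

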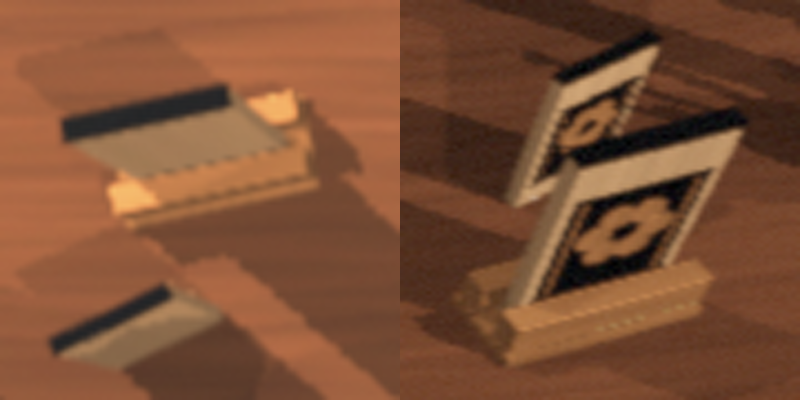

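The crop shows the large key block's black top edge clearly in both views; cast to z=178 the scene edge measures 15 x 101 mm, which fits the 14 x 100 mm board. Its centre is about (479,362), with the carved face normal at 12.5°. The rest's origin is about (459,-340), with its x axis near world x.

Run:
```python
from h import *
c=cam("top"); print(cast(c,[127.6,195.2],178).round(1), cast(c,[[95+62*.225,170+130*.225],[95+230*.225,170+95*.225]],178).round(1))
go([479,362,235],12.5)
```

```text
[[476.8 361.6 178. ]] [[466.  410.3 178. ]
 [487.1 311.4 178. ]]
at [162.5 499.1 256.1] turn units [-0.     0.     0.991] | shift in end axes [-1.349  1.862  0.141] now axes [-2.289 -0.216  0.141] q [ 1.26  0.13 -0.04  1.41 -0.    1.57]
```

Request:
move_arm --pt "0 0 0.124 0 0 0 -0.2" --pt "0 0 0.124 0 0 0 -0.2" --pt "0 0 0.124 0 0 0 -0.2" --pt "0 0 0.124 0 0 0 -0.2" --pt "0 0 0.124 0 0 0 -0.2" --pt "0 0 0.124 0 0 0 -0.2" --pt "0 0 0.124 0 0 0 -0.2" --pt "0 0 0.124 0 0 0 -0.2" --force 50

```text
time_s: 1.15
position: [162.6, 499.2, 256.3]
ee_rot: [0.0, 0.628, 0.778, -0.0]
force: [0.2, -0.8, -0.4]
grip_width: 51.1
finger_force: 0.0
```

Request:
move_arm --pt "0 0 0 -0.084 0.116 0.009 -0.2" --pt "0 0 0 -0.084 0.116 0.009 -0.2" --pt "0 0 0 -0.084 0.116 0.009 -0.2" --pt "0 0 0 -0.084 0.116 0.009 -0.2" --pt "0 0 0 -0.084 0.116 0.009 -0.2" --pt "0 0 0 -0.084 0.116 0.009 -0.2" --pt "0 0 0 -0.084 0.116 0.009 -0.2" --pt "0 0 0 -0.084 0.116 0.009 -0.2"

```text
time_s: 1.95
position: [321.0, 430.3, 245.4]
ee_rot: [-0.0, 0.626, 0.78, 0.0]
force: [-0.0, 0.5, -0.6]
grip_width: 51.3
finger_force: 0.0
```

Request:
move_arm --pt "0 0 0 -0.084 0.116 0.009 -0.2" --pt "0 0 0 -0.084 0.116 0.009 -0.2" --pt "0 0 0 -0.084 0.116 0.009 -0.2" --pt "0 0 0 -0.084 0.116 0.009 -0.2" --pt "0 0 0 -0.084 0.116 0.009 -0.2" --pt "0 0 0 -0.084 0.116 0.009 -0.2" --pt "0 0 0 -0.084 0.116 0.009 -0.2" --pt "0 0 0 -0.084 0.116 0.009 -0.2"

```text
time_s: 2.75
position: [478.6, 361.9, 234.6]
ee_rot: [-0.0, 0.626, 0.78, -0.0]
force: [0.4, 0.2, 0.2]
grip_width: 51.1
finger_force: 0.0
```

Run:
```python
from h import *
go([478,362,170],12.5); print(sense()["grip_width"],sense()["time_s"])
c=cam("wrist"); cv2.imwrite("pics/w1.png",c["frame"]); print(c["T"].round(2))
```

```text
at [478.6 361.9 234.6] turn units [-0.     0.    -0.001] | shift in end axes [ 0.002 -0.004  0.431] now axes [ 0.002 -0.004  0.431] q [0.65 0.27 0.09 1.39 0.   2.  ]
51.135265349010574 2.75
[[ 9.8000e-01 -2.0000e-01 -6.0000e-02  4.6253e+02]
 [ 2.1000e-01  9.3000e-01  2.9000e-01  4.3546e+02]
 [ 0.0000e+00 -2.9000e-01  9.6000e-01  3.5122e+02]
 [ 0.0000e+00  0.0000e+00  0.0000e+00  1.0000e+00]]
```

View pics/w1.png

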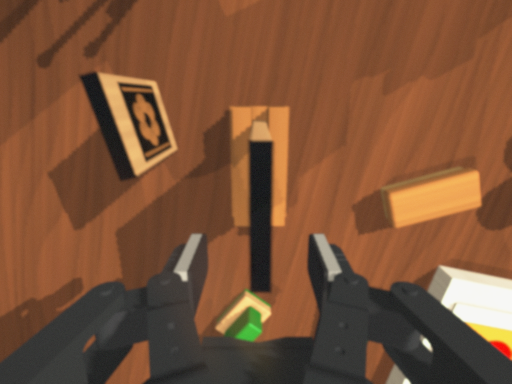

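The wrist view shows the key block's black top (column 260) running between the fingers (inner edges at 205 and 312) and parallel to the pads. I'll descend and grip.

Request:
move_arm --pt "0 0 0 0 0 0.054 -0.2" --pt "0 0 0 0 0 0.054 -0.2" --pt "0 0 0 0 0 0.054 -0.2" --pt "0 0 0 0 0 0.054 -0.2" --pt "0 0 0 0 0 0.054 -0.2" --pt "0 0 0 0 0 0.054 -0.2" --pt "0 0 0 0 0 0.054 -0.2" --pt "0 0 0 0 0 0.054 -0.2"

```text
time_s: 3.6
position: [477.8, 362.4, 169.2]
ee_rot: [0.0, 0.626, 0.78, 0.0]
force: [-0.4, -0.6, 0.5]
grip_width: 51.0
finger_force: 0.0
```

Request:
move_arm --pt "0 0 0 0 0 0 1" --pt "0 0 0 0 0 0 1" --pt "0 0 0 0 0 0 1" --pt "0 0 0 0 0 0 1" --pt "0 0 0 0 0 0 1" --pt "0 0 0 0 0 0 1" --pt "0 0 0 0 0 0 1" --pt "0 0 0 0 0 0 1" --force 50

```text
time_s: 4.4
position: [478.0, 362.4, 170.3]
ee_rot: [0.0, 0.626, 0.78, 0.0]
force: [0.7, 0.3, 1.4]
grip_width: 13.7
finger_force: 49.4
```

Request:
move_arm --pt "0 0 0 0 0 -0.05 1" --pt "0 0 0 0 0 -0.1 1" --pt "0 0 0 0 0 -0.12 1" --pt "0 0 0 0 0 -0.12 1" --pt "0 0 0 0 0 -0.12 1" --pt "0 0 0 0 0 -0.12 1" --pt "0 0 0 0 0 -0.12 1" --pt "0 0 0 0 0 -0.1 1"

```text
time_s: 5.2
position: [477.6, 362.2, 298.5]
ee_rot: [-0.0, 0.626, 0.78, -0.0]
force: [-0.5, 0.8, -1.5]
grip_width: 13.8
finger_force: 49.2
```

Run:
```python
from h import *
go([445,-340,295],-1); a=np.radians(89)
go([445,-340,295],-1,-15,[np.cos(a),np.sin(a),0]); print(sense()["grip_width"],sense()["force"])
```

```text
at [477.6 362.2 298.5] turn units [-0.     0.     0.224] | shift in end axes [-4.684 -0.136  0.023] now axes [-4.524 -1.221  0.024] q [0.65 0.28 0.24 1.53 0.   2.  ]
at [477.6 362.2 298.5] turn units [-0.249 -0.029  0.223] | shift in end axes [-4.684 -0.137 -0.013] now axes [-4.524 -1.221  0.024] q [0.65 0.28 0.24 1.53 0.   2.  ]
13.767840204503353 [-0.45652269  0.78872465 -1.5371928 ]
```

Request:
move_arm --pt "0 0 0.056 0 0 0 1" --pt "0 0 0.056 0 0 0 1" --pt "0 0 0.056 0 0 0 1" --pt "0 0 0.056 0 0 0 1" --pt "0 0 0 -0.1 -0.01 0 1" --pt "0 0 0 -0.15 -0.01 0 1" --pt "0 0 0 -0.2 -0.01 0 1" --pt "0 0 0 -0.23 -0.01 0 1"

```text
time_s: 6.0
position: [469.4, 259.1, 297.2]
ee_rot: [-0.0, 0.712, 0.702, -0.0]
force: [0.2, -0.4, -1.2]
grip_width: 13.4
finger_force: 49.2
```

Request:
move_arm --pt "0 0 0 -0.23 -0.01 0 1" --pt "0 0 0 -0.23 -0.01 0 1" --pt "0 0 0 -0.23 -0.01 0 1" --pt "0 0 0 -0.23 -0.01 0 1" --pt "0 0 0 -0.23 -0.01 0 1" --pt "0 0 0 -0.23 -0.01 0 1" --pt "0 0 0 -0.23 -0.01 0 1" --pt "0 0 0 -0.23 -0.01 0 1"

```text
time_s: 6.8
position: [452.1, -17.1, 297.6]
ee_rot: [0.0, 0.713, 0.701, -0.0]
force: [0.4, -0.0, -1.6]
grip_width: 13.4
finger_force: 49.2
```

Request:
move_arm --pt "0 0 0 -0.23 0 0 1" --pt "0 0 0 -0.23 0 0 1" --pt "0 0 0 -0.23 0 0 1" --pt "0 0 0 -0.23 0 0 1" --pt "0 0 0 -0.23 0 0 1" --pt "0 0 0 -0.22 0 0 1" --pt "0 0 0 -0.18 0 0 1" --pt "0 0 0 -0.1 0 0 1"

```text
time_s: 7.6
position: [447.8, -264.7, 297.2]
ee_rot: [-0.0, 0.714, 0.7, -0.0]
force: [0.6, 0.3, -1.5]
grip_width: 13.2
finger_force: 49.2
```

Run:
```python
from h import *
go([445,-340,295],-1); a=np.radians(89)
go([445,-340,295],-1,-15,[np.cos(a),np.sin(a),0]); print(sense()["grip_width"],sense()["force"])
```

```text
at [ 447.8 -264.7  297.2] turn units [-0.001 -0.    -0.001] | shift in end axes [-0.502 -0.01   0.015] now axes [-0.502 -0.01   0.015] q [-0.53  0.12  0.04  1.49 -0.    1.06]
at [ 447.8 -264.7  297.2] turn units [-0.251  0.    -0.001] | shift in end axes [-0.502 -0.014  0.012] now axes [-0.502 -0.01   0.015] q [-0.53  0.12  0.04  1.49 -0.    1.06]
13.167329504635235 [ 0.61097662  0.25361136 -1.50505448]
```

Request:
move_arm --pt "-0.031 0 0 -0.063 0 0 1" --pt "-0.031 0 0 -0.063 0 0 1" --pt "-0.031 0 0 -0.063 0 0 1" --pt "-0.031 0 0 -0.063 0 0 1" --pt "-0.031 0 0 -0.063 0 0 1" --pt "-0.031 0 0 -0.063 0 0 1" --pt "-0.031 0 0 -0.063 0 0 1" --pt "-0.031 0 0 -0.063 0 0 1"

```text
time_s: 8.4
position: [447.5, -339.1, 297.4]
ee_rot: [0.093, 0.707, 0.695, 0.092]
force: [1.0, 0.5, -1.7]
grip_width: 13.2
finger_force: 49.3
```

Run:
```python
from h import *
a=np.radians(89)
go([421,-340,172],-1,-15,[np.cos(a),np.sin(a),0]); print(sense()["grip_width"],sense()["force"])
c=cam("scene"); f=c["frame"]; cv2.imwrite("pics/s2.png",cv2.resize(f[60:260,30:290],(780,600),interpolation=cv2.INTER_CUBIC))
```

```text
at [ 447.5 -339.1  297.4] turn units [0. 0. 0.] | shift in end axes [-0.009 -0.387  0.762] now axes [-0.009 -0.387  0.762] q [-0.73  0.04 -0.07  1.26  0.17  0.88]
13.216290027652905 [ 0.97515479  0.50919139 -1.71279579]
```

View pics/s2.png

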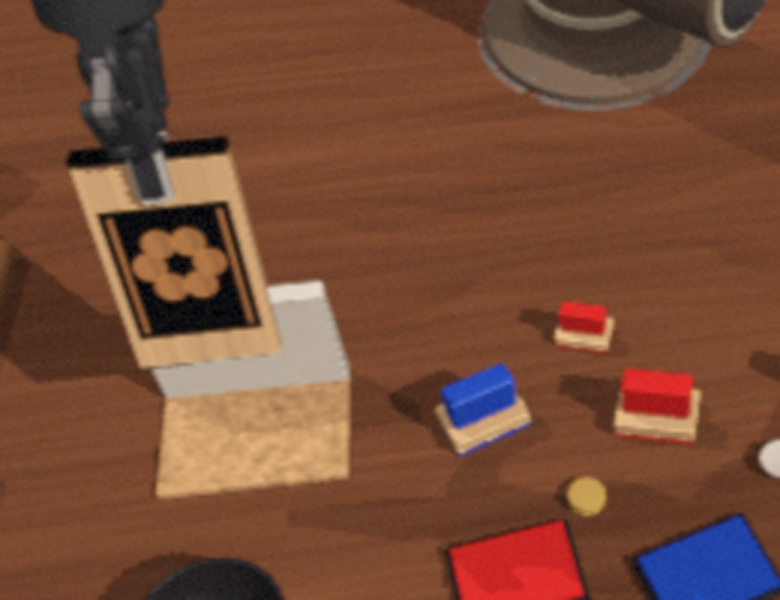

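The scene view shows the key block held square, carved face outward, above the ledge of the rest. I'll lower it.

Request:
move_arm --pt "0 0 0 0 -0.024 0.048 1" --pt "0 0 0 0 -0.024 0.048 1" --pt "0 0 0 0 -0.024 0.048 1" --pt "0 0 0 0 -0.024 0.048 1" --pt "0 0 0 0 -0.024 0.048 1" --pt "0 0 0 0 -0.024 0.048 1" --pt "0 0 0 0 -0.024 0.048 1" --pt "0 0 0 0 -0.024 0.048 1"

```text
time_s: 9.25
position: [434.5, -338.1, 233.6]
ee_rot: [0.092, 0.707, 0.695, 0.091]
force: [0.4, -0.2, -1.5]
grip_width: 13.4
finger_force: 49.3
```

Request:
move_arm --pt "0 0 0 0 -0.024 0.048 1" --pt "0 0 0 0 -0.024 0.048 1" --pt "0 0 0 0 -0.024 0.048 1" --pt "0 0 0 0 -0.024 0.048 1" --pt "0 0 0 0 -0.024 0.048 1" --pt "0 0 0 0 -0.024 0.048 1" --pt "0 0 0 0 -0.024 0.048 1" --pt "0 0 0 0 0 0 1"

```text
time_s: 10.05
position: [422.4, -337.5, 177.7]
ee_rot: [0.091, 0.707, 0.695, 0.091]
force: [0.5, -0.7, -2.0]
grip_width: 13.3
finger_force: 49.2
```

Run:
```python
from h import *
a=np.radians(89)
go([421,-340,165],-1,-15,[np.cos(a),np.sin(a),0]); print(sense()["grip_width"],sense()["force"])
c=cam("scene"); f=c["frame"]; cv2.imwrite("pics/s3.png",cv2.resize(f[110:250,50:190],(600,600),interpolation=cv2.INTER_CUBIC))
```

```text
at [ 422.4 -337.5  177.7] turn units [-0.004 -0.001 -0.   ] | shift in end axes [-0.017 -0.031  0.079] now axes [-0.017 -0.031  0.079] q [-0.76  0.02 -0.35  1.01  0.17  0.84]
13.28018536135495 [ 0.51691078 -0.68254843 -2.000614  ]
```

View pics/s3.png

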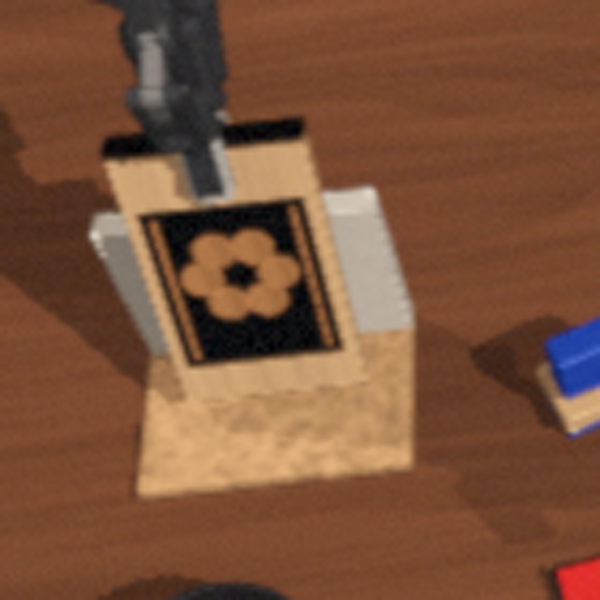

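Request:
move_arm --pt "0 0 0 0 -0.003 0.01 1" --pt "0 0 0 0 -0.003 0.01 1" --pt "0 0 0 0 -0.003 0.01 1" --pt "0 0 0 0 -0.003 0.01 1" --pt "0 0 0 0 -0.003 0.01 1" --pt "0 0 0 0 -0.003 0.01 1" --pt "0 0 0 0 -0.003 0.01 1" --pt "0 0 0 0 -0.003 0.01 1"

```text
time_s: 10.9
position: [422.8, -337.9, 166.5]
ee_rot: [0.092, 0.707, 0.695, 0.091]
force: [-0.8, -0.5, -2.2]
grip_width: 13.5
finger_force: 49.2
```

Request:
move_arm --pt "0 0 0 0 -0.002 0.005 1" --pt "0 0 0 0 -0.002 0.005 1" --pt "0 0 0 0 -0.002 0.005 1" --pt "0 0 0 0 -0.001 0.004 1" --pt "0 0 0 0 0 0 1" --pt "0 0 0 0 0 0 1" --pt "0 0 0 0 0 0 1" --pt "0 0 0 0 0 0 1"

```text
time_s: 11.7
position: [422.7, -338.1, 164.4]
ee_rot: [0.093, 0.707, 0.695, 0.091]
force: [-3.6, 0.4, 6.3]
grip_width: 13.5
finger_force: 50.3
```

Contact is felt (force up by about 8 N). I'll release slowly.

Request:
move_arm --pt "0 0 0 0 0 0 0.65" --pt "0 0 0 0 0 0 0.6" --pt "0 0 0 0 0 0 0.55" --pt "0 0 0 0 0 0 0.5" --pt "0 0 0 0 0 0 0.45" --pt "0 0 0 0 0 0 0.4" --pt "0 0 0 0 0 0 0.35" --pt "0 0 0 0 0 0 0.3"

```text
time_s: 12.5
position: [422.5, -337.9, 163.6]
ee_rot: [0.092, 0.707, 0.695, 0.091]
force: [-0.4, 0.6, -0.3]
grip_width: 29.7
finger_force: 0.1
```

Run:
```python
from h import *
s=sense(); print(s["grip_width"],s["force"],s["finger_force"],s["position"])
c=cam("wrist"); cv2.imwrite("pics/w2.png",c["frame"])
```

```text
29.688988860826345 [-0.36749778  0.63770667 -0.30279898] 0.10631834902596893 [ 422.53455907 -337.91710228  163.59450434]
```

View pics/w2.png

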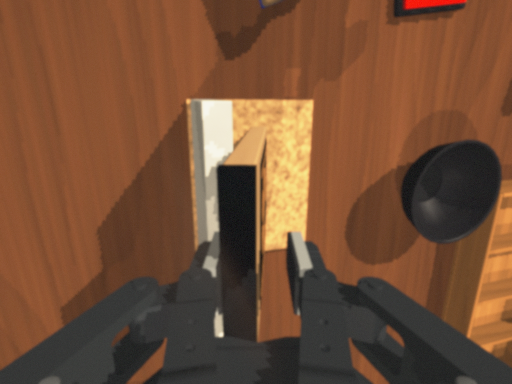

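The wrist view shows the board standing between the open fingers, close to the wall-side finger (board at columns 219–262, fingers at 215 and 290). I'll open more and back off along the board.

Request:
move_arm --pt "0 0 0 0 0 0 0.25" --pt "0 0 0 0 0 0 0.2" --pt "0 0 0 0 0 0 0.15" --pt "0 0 0 0 0 0 0.1" --pt "0 0 0 0 0 0 0.1" --pt "0 0 0 0 0 0 0.1" --pt "0 0 0 0 0 -0.02 0.1" --pt "0 0 0 0 0 -0.05 0.1"

```text
time_s: 13.35
position: [419.5, -337.6, 173.5]
ee_rot: [0.092, 0.707, 0.695, 0.091]
force: [-0.3, 0.5, -0.8]
grip_width: 38.7
finger_force: 0.0
```

Request:
move_arm --pt "0 0 0 0 0 -0.08 0.1" --pt "0 0 0 0 0 -0.08 0.1" --pt "0 0 0 0 0 -0.08 0.1" --pt "0 0 0 0 0 -0.08 0.1" --pt "0 0 0 0 0 -0.08 0.1" --pt "0 0 0 0 0 -0.08 0.1" --pt "0 0 0 0 0 -0.08 0.1" --pt "0 0 0 0 0 -0.08 0.1"

```text
time_s: 14.15
position: [394.9, -337.5, 267.5]
ee_rot: [0.092, 0.707, 0.695, 0.091]
force: [0.1, -0.6, 0.7]
grip_width: 38.6
finger_force: 0.0
```

Run:
```python
from h import *
s=sense(); print(s["grip_width"],s["force"],s["position"],s["time_s"])
c=cam("scene"); f=c["frame"]; a=cv2.resize(f[110:250,50:190],(400,400),interpolation=cv2.INTER_CUBIC)
d=(f.max(2)<38).astype(np.uint8); 
c2=cam("top"); g=c2["frame"]; b=cv2.resize(g[170:250,340:420],(400,400),interpolation=cv2.INTER_CUBIC)
cv2.imwrite("pics/st4.png",np.hstack([a,b]))
# tool level above the blue block
go([480,-155,190],20.7)
```

```text
38.5558883107622 [ 0.11571254 -0.5821467   0.72796256] [ 394.88261311 -337.45183729  267.52620034] 14.15
at [ 395.4 -338.   268.7] turn units [ 0.247  0.049 -0.36 ] | shift in end axes [0.942 0.959 0.525] now axes [1.231 0.389 0.645] q [-0.8  -0.03 -0.21  1.21  0.18  0.8 ]
```

View pics/st4.png

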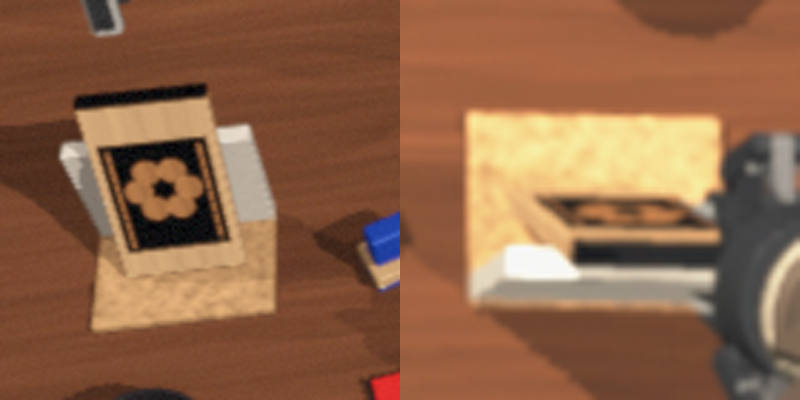

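The key block is released and leaning against the wall, foot near the middle of the ledge. On to the blue block.

Request:
move_arm --pt "0.031 0.006 -0.045 0 0 0 -0.4" --pt "0.031 0.006 -0.045 0 0 0 -0.4" --pt "0.031 0.006 -0.045 0 0 0 -0.4" --pt "0.031 0.006 -0.045 0 0 0 -0.4" --pt "0.031 0.006 -0.045 0 0 0 -0.4" --pt "0.031 0.006 -0.045 0 0 0 -0.4" --pt "0.031 0.006 -0.045 0 0 0 -0.4" --pt "0.031 0.006 -0.045 0 0 0 -0.4"

```text
time_s: 15.05
position: [395.2, -337.4, 266.0]
ee_rot: [-0.002, 0.568, 0.823, -0.001]
force: [-0.7, 0.7, -0.4]
grip_width: 59.5
finger_force: 0.0
```

Request:
move_arm --pt "0 0 0 0.118 0.12 0 -0.4" --pt "0 0 0 0.118 0.12 0.02 -0.4" --pt "0 0 0 0.118 0.12 0.1 -0.4" --pt "0 0 0 0.118 0.12 0.1 -0.4" --pt "0 0 0 0.118 0.12 0.1 -0.4" --pt "0 0 0 0.118 0.12 0.1 -0.4" --pt "0 0 0 0.118 0.12 0.1 -0.4" --pt "0 0 0 0.118 0.12 0 -0.4"

```text
time_s: 15.85
position: [478.6, -152.6, 185.7]
ee_rot: [-0.003, 0.568, 0.823, -0.001]
force: [-0.7, 1.0, 0.2]
grip_width: 59.6
finger_force: 0.0
```

```bash
cat > look.py <<'E'
from h import *
import sys
col=sys.argv[1]; c=cam("wrist"); cv2.imwrite(f"pics/w_{col}_{sys.argv[2]}.png",c["frame"])
for z in (54,36,12): print(z,rects(c,col,z,60))
E
python3 look.py blue a
python3 - <<'E'
from h import *
go([480,-155,190],20.7)
E
```

```text
54 [([261.0, 187.0], 480.3, -150.4, 19, 56, 110.4), ([488.0, 88.0], 620.6, -10.0, 50, 75, 106.3)]
36 [([261.0, 187.0], 482.3, -155.3, 20, 60, 110.4), ([488.0, 88.0], 632.7, -4.8, 53, 81, 106.3)]
12 [([261.0, 187.0], 485.0, -161.8, 22, 66, 110.4), ([488.0, 88.0], 648.9, 2.2, 58, 88, 106.3)]
at [ 480.2 -150.3  186.6] turn units [-0.003 -0.005  0.003] | shift in end axes [-0.029 -0.012 -0.023] now axes [-0.029 -0.013 -0.023] q [-0.3   0.1  -0.22  1.26  0.    0.9 ]
```

View pics/w_blue_a.png

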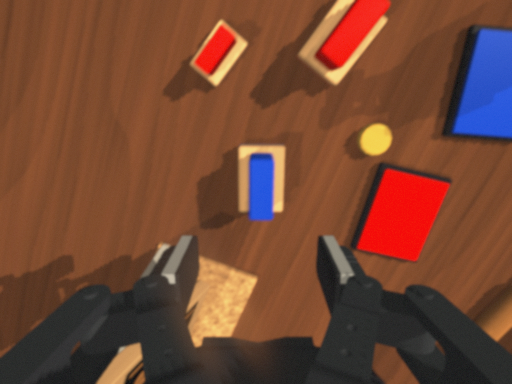

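The wrist view shows the blue ridge (column 261, row 187) upright between the fingers, with the look-alike and the red block at the top and the pads at the right. The arm was still settling, so I'll measure once more.

```bash
python3 look.py blue b; python3 look.py red b2
python3 - <<'E'
from h import *
go([480.3,-152.5,51],20.5)
E
```

```text
54 [([257.0, 190.0], 480.0, -151.7, 19, 57, 110.2), ([485.0, 91.0], 622.4, -9.9, 54, 76, 106.7)]
36 [([257.0, 190.0], 481.9, -156.9, 20, 61, 110.2), ([485.0, 91.0], 634.5, -4.8, 58, 81, 106.7)]
12 [([257.0, 190.0], 484.3, -163.8, 22, 66, 110.2), ([485.0, 91.0], 650.7, 2.0, 63, 88, 106.7)]
54 [([398.0, 215.0], 604.9, -133.0, 59, 78, 97.5), ([213.0, 52.0], 409.4, -63.4, 15, 34, 71.2), ([348.0, 32.0], 499.1, -14.8, 22, 60, 72.2)]
36 [([398.0, 215.0], 615.8, -136.7, 64, 84, 97.5), ([213.0, 52.0], 406.3, -62.0, 17, 37, 71.2), ([348.0, 32.0], 502.4, -9.9, 24, 65, 72.2)]
12 [([398.0, 215.0], 630.3, -141.6, 69, 91, 97.5), ([213.0, 52.0], 402.0, -60.3, 18, 40, 71.2), ([348.0, 32.0], 506.8, -3.5, 26, 70, 72.2)]
at [ 479.6 -153.   187.7] turn units [-0.004 -0.002  0.006] | shift in end axes [0.001 0.005 0.911] now axes [-0.001  0.009  0.911] q [-0.31  0.1  -0.22  1.26 -0.    0.9 ]
```

Request:
move_arm --pt "0 0 0 0 0 0.06 -0.4" --pt "0 0 0 0 0 0.11 -0.4" --pt "0 0 0 0 0 0.16 -0.4" --pt "0 0 0 0 0 0.16 -0.4" --pt "0 0 0 0 0 0.16 -0.4" --pt "0 0 0 0 0 0.13 -0.4" --pt "0 0 0 0 0 0.09 -0.4" --pt "0 0 0 0 0 0.04 -0.4"

```text
time_s: 16.8
position: [477.6, -154.6, 50.0]
ee_rot: [-0.003, 0.569, 0.822, -0.001]
force: [-0.1, -0.5, 0.8]
grip_width: 59.5
finger_force: 0.0
```

Request:
move_arm --pt "0 0 0 0 0 0 -0.4" --pt "0 0 0 0 0 0 1" --pt "0 0 0 0 0 0 1" --pt "0 0 0 0 0 0 1" --pt "0 0 0 0 0 0 1" --pt "0 0 0 0 0 0 1" --pt "0 0 0 0 0 0 1" --pt "0 0 0 0 0 0 1" --force 40

```text
time_s: 17.6
position: [479.8, -154.2, 52.8]
ee_rot: [-0.0, 0.568, 0.823, -0.001]
force: [-0.5, -0.3, 5.4]
grip_width: 21.4
finger_force: 40.5
```

Run:
```python
from h import *
s=sense(); print(s["grip_width"],s["finger_force"],s["time_s"])
go([654,4,120],16.5)
```

```text
21.421075587052542 40.527382493019104 17.6
at [ 479.8 -154.2   52.8] turn units [-0.001 -0.     0.071] | shift in end axes [ 0.682  1.413 -0.448] now axes [ 0.575  1.459 -0.45 ] q [-0.31  0.17 -0.45  0.96 -0.    0.9 ]
```

Request:
move_arm --pt "0 0 0 0 0 -0.04 1" --pt "0 0 0 0 0 -0.08 1" --pt "0 0 0 0 0 -0.08 1" --pt "0 0 0.014 0 0 -0.08 1" --pt "0 0 0.014 0 0 -0.08 1" --pt "0 0 0.014 0 0 -0.06 1" --pt "0 0 0.014 0 0 -0.03 1" --pt "0 0 0.014 0 0 0 1"

```text
time_s: 18.4
position: [479.6, -154.1, 120.1]
ee_rot: [-0.001, 0.599, 0.801, -0.001]
force: [0.2, 0.3, -0.7]
grip_width: 21.3
finger_force: 39.8
```

Request:
move_arm --pt "0 0 0 0.04 0.08 0 1" --pt "0 0 0 0.08 0.16 0 1" --pt "0 0 0 0.1 0.21 0 1" --pt "0 0 0 0.12 0.25 0 1" --pt "0 0 0 0.12 0.25 0 1" --pt "0 0 0 0.1 0.22 0 1" --pt "0 0 0 0.08 0.16 0 1" --pt "0 0 0 0.04 0.08 0 1"

```text
time_s: 19.2
position: [654.4, 6.6, 117.3]
ee_rot: [-0.002, 0.597, 0.802, -0.001]
force: [0.0, 0.6, -0.4]
grip_width: 21.4
finger_force: 39.8
```

Request:
move_arm --pt "0 0 0 0 0 0 1" --pt "0 0 0 0 0 0 1" --pt "0 0 0 0 0 0 1" --pt "0 0 0 0 0 0 1" --pt "0 0 0 0 0 0 1" --pt "0 0 0 0 0 0 1" --pt "0 0 0 0 0 0 1" --pt "0 0 0 0 0 0 1"

```text
time_s: 20.0
position: [653.0, 3.9, 118.9]
ee_rot: [-0.001, 0.598, 0.801, -0.001]
force: [0.7, -0.8, -1.7]
grip_width: 21.3
finger_force: 39.8
```

```bash
python3 look.py blue c;python3 - <<'E'
from h import *
s=sense(); print(s["grip_width"],s["finger_force"],s["force"])
go([654,2,66],16.5)
E
```

```text
54 [([257.0, 261.0], 662.5, -28.2, 33, 98, 106.1), ([510.0, 161.0], 789.2, 83.2, 2, 20, 120.2), ([273.0, 175.0], 649.1, 21.3, 54, 66, 106.3)]
36 [([257.0, 261.0], 665.5, -38.5, 36, 108, 106.1), ([510.0, 161.0], 804.7, 83.9, 3, 22, 120.2), ([273.0, 175.0], 650.8, 15.9, 59, 72, 106.3)]
12 [([257.0, 261.0], 669.5, -52.3, 40, 121, 106.1), ([510.0, 161.0], 825.5, 84.9, 3, 25, 120.2), ([273.0, 175.0], 653.1, 8.6, 67, 81, 106.3)]
21.524013130177703 39.766525626182556 [-0.29263138 -0.73280646 -0.1512898 ]
at [652.9   3.9 118.9] turn units [-0.003 -0.001  0.   ] | shift in end axes [-0.014  0.003  0.353] now axes [-0.015  0.004  0.353] q [0.01 0.4  0.01 1.19 0.   1.29]
```

View pics/w_blue_c.png

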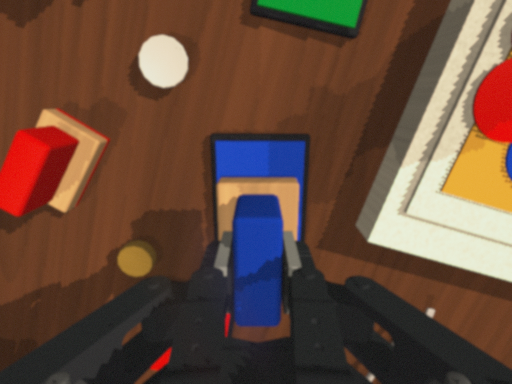

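The wrist view shows the blue block held square over the blue pad; the pad's visible end fits a pad centre of about (654,5). Lowering.

Request:
move_arm --pt "0 0 0 -0.003 0 0.04 1" --pt "0 0 0 -0.003 0 0.06 1" --pt "0 0 0 -0.003 0 0.06 1" --pt "0 0 0 0 0 0.06 1" --pt "0 0 0 0 0 0.06 1" --pt "0 0 0 0 0 0.04 1" --pt "0 0 0 0 0 0.02 1" --pt "0 0 0 0 0 0.01 1"

```text
time_s: 20.85
position: [653.1, 2.7, 66.0]
ee_rot: [-0.002, 0.598, 0.801, -0.001]
force: [0.8, -1.1, -0.4]
grip_width: 21.3
finger_force: 39.8
```

Request:
move_arm --pt "0 0 0 0 0 0.004 1" --pt "0 0 0 0 0 0.004 1" --pt "0 0 0 0 0 0.004 1" --pt "0 0 0 0 0 0 1" --pt "0 0 0 0 0 0 1" --pt "0 0 0 0 0 0 1" --pt "0 0 0 0 0 0 1" --pt "0 0 0 0 0 0 1"

```text
time_s: 21.65
position: [653.4, 2.7, 64.9]
ee_rot: [-0.001, 0.598, 0.801, -0.001]
force: [0.9, 0.5, 1.3]
grip_width: 21.7
finger_force: 40.0
```

Request:
move_arm --pt "0 0 0 0 0 0 0.2" --pt "0 0 0 0 0 0 -0.1" --pt "0 0 0 0 0 0 -0.4" --pt "0 0 0 0 0 0 -0.4" --pt "0 0 0 0 0 0 -0.4" --pt "0 0 0 0 0 -0.05 -0.4" --pt "0 0 0 0 0 -0.1 -0.4" --pt "0 0 0 0 0 -0.15 -0.4"

```text
time_s: 22.45
position: [652.6, 2.7, 109.3]
ee_rot: [-0.002, 0.598, 0.801, -0.001]
force: [0.4, -0.2, -0.7]
grip_width: 59.5
finger_force: 0.0
```

Request:
move_arm --pt "0 0 0 0 0 -0.15 -0.4" --pt "0 0 0 0 0 -0.15 -0.4" --pt "0 0 0 0 0 -0.12 -0.4" --pt "0 0 0 0 0 -0.08 -0.4" --pt "0 0 0 0 0 -0.04 -0.4" --pt "0 0 0 0 0 0 -0.4" --pt "0 0 0 0 0 0 -0.4" --pt "0 0 0 0 0 0 -0.4"

```text
time_s: 23.25
position: [653.1, 2.7, 189.3]
ee_rot: [-0.002, 0.598, 0.801, -0.001]
force: [-0.4, -0.4, -1.3]
grip_width: 60.1
finger_force: 0.0
```

```bash
python3 look.py blue d;python3 - <<'E'
from h import *
s=sense(); print(s["grip_width"],s["finger_force"],s["force"])
go([498,-13,190],-17)
E
```

```text
54 [([258.0, 188.0], 654.5, 1.7, 23, 60, 106.5), ([260.0, 168.0], 651.1, 14.9, 57, 76, 106.5), ([476.0, 139.0], 814.5, 93.3, 42, 47, 56.8)]
36 [([258.0, 188.0], 656.0, -3.5, 25, 64, 106.5), ([260.0, 168.0], 652.4, 10.6, 62, 81, 106.5), ([476.0, 139.0], 827.5, 94.6, 45, 50, 56.8)]
12 [([258.0, 188.0], 658.1, -10.5, 27, 70, 106.5), ([260.0, 168.0], 654.2, 4.9, 67, 88, 106.5), ([476.0, 139.0], 844.9, 96.4, 49, 55, 56.8)]
59.67504902070213 0.0 [-0.24135833  0.85950875  1.01123516]
at [653.2   2.7 189.4] turn units [-0.005 -0.     0.559] | shift in end axes [-0.402 -0.959 -0.004] now axes [ 1.940e-01 -1.021e+00  1.000e-03] q [0.   0.38 0.14 1.34 0.   1.29]
```

Blue sits within about 1 mm of its pad's centre and square. Next, the red block.

Request:
move_arm --pt "0 0 0.07 0 0 0 -0.4" --pt "0 0 0.07 0 0 0 -0.4" --pt "0 0 0.07 0 0 0 -0.4" --pt "0 0 0.07 0 0 0 -0.4" --pt "0 0 0.07 0 0 0 -0.4" --pt "0 0 0.07 0 0 0 -0.4" --pt "0 0 0.07 0 0 0 -0.4" --pt "0 0 0.07 0 0 0 -0.4"

```text
time_s: 24.1
position: [653.3, 2.7, 189.8]
ee_rot: [-0.002, 0.805, 0.593, -0.002]
force: [-0.0, 1.0, 0.5]
grip_width: 59.7
finger_force: 0.0
```

Request:
move_arm --pt "0 0 0 -0.03 -0.07 0 -0.4" --pt "0 0 0 -0.06 -0.14 0 -0.4" --pt "0 0 0 -0.08 -0.2 0 -0.4" --pt "0 0 0 -0.08 -0.2 0 -0.4" --pt "0 0 0 -0.08 -0.18 0 -0.4" --pt "0 0 0 -0.05 -0.12 0 -0.4" --pt "0 0 0 -0.02 -0.05 0 -0.4" --pt "0 0 0 0 0 0 -0.4"

```text
time_s: 24.9
position: [497.7, -12.5, 191.1]
ee_rot: [-0.001, 0.804, 0.594, -0.001]
force: [0.3, -0.1, 0.3]
grip_width: 59.7
finger_force: 0.0
```

Request:
move_arm --pt "0 0 0 0 0 0 -0.4" --pt "0 0 0 0 0 0 -0.4" --pt "0 0 0 0 0 0 -0.4" --pt "0 0 0 0 0 0 -0.4" --pt "0 0 0 0 0 0 -0.4" --pt "0 0 0 0 0 0 -0.4" --pt "0 0 0 0 0 0 -0.4" --pt "0 0 0 0 0 0 -0.4"

```text
time_s: 25.7
position: [498.3, -12.4, 191.1]
ee_rot: [-0.001, 0.804, 0.594, -0.001]
force: [0.0, 0.8, 0.0]
grip_width: 59.8
finger_force: 0.0
```

```bash
python3 look.py red a;python3 - <<'E'
from h import *
go([498,-13,51.5],-17)
E
```

```text
54 [([183.0, 233.0], 419.1, -34.6, 10, 21, 13.6), ([409.0, 247.0], 614.9, -111.8, 59, 80, 97.4), ([260.0, 182.0], 501.9, -9.0, 22, 59, 72.9)]
36 [([183.0, 233.0], 411.9, -41.3, 11, 23, 13.6), ([409.0, 247.0], 621.6, -124.0, 63, 85, 97.4), ([260.0, 182.0], 500.6, -13.9, 24, 64, 72.9)]
12 [([183.0, 233.0], 402.3, -50.2, 12, 25, 13.6), ([409.0, 247.0], 630.5, -140.2, 69, 93, 97.4), ([260.0, 182.0], 498.8, -20.4, 26, 69, 72.9)]
at [498.3 -12.4 191.1] turn units [-0.003  0.    -0.001] | shift in end axes [-0.004 -0.001  0.931] now axes [-0.004  0.002  0.931] q [-0.03  0.09 -0.23  1.26  0.    1.84]
```

Request:
move_arm --pt "0 0 0 0.01 0.008 0.06 -0.4" --pt "0 0 0 0.01 0.008 0.11 -0.4" --pt "0 0 0 0 0 0.16 -0.4" --pt "0 0 0 0 0 0.16 -0.4" --pt "0 0 0 0 0 0.16 -0.4" --pt "0 0 0 0 0 0.14 -0.4" --pt "0 0 0 0 0 0.09 -0.4" --pt "0 0 0 0 0 0.04 -0.4"

```text
time_s: 26.55
position: [499.9, -10.1, 51.0]
ee_rot: [-0.002, 0.804, 0.594, -0.002]
force: [-1.1, -0.2, 0.7]
grip_width: 59.8
finger_force: 0.0
```

Request:
move_arm --pt "0 0 0 0 0 0 -0.4" --pt "0 0 0 0 0 0 1" --pt "0 0 0 0 0 0 1" --pt "0 0 0 0 0 0 1" --pt "0 0 0 0 0 0 1" --pt "0 0 0 0 0 0 1" --pt "0 0 0 0 0 0 1" --pt "0 0 0 0 0 0 1" --force 40

```text
time_s: 27.35
position: [501.7, -10.2, 54.0]
ee_rot: [-0.001, 0.804, 0.594, -0.0]
force: [-0.5, 0.7, 5.4]
grip_width: 21.1
finger_force: 41.1
```

Request:
move_arm --pt "0 0 0 0 0 -0.04 1" --pt "0 0 0 0 0 -0.08 1" --pt "0 0 0 0 0 -0.08 1" --pt "0 0 0 0 0 -0.08 1" --pt "0 0 0 0 0 -0.08 1" --pt "0 0 0 0 0 -0.06 1" --pt "0 0 0 0 0 -0.03 1" --pt "0 0 0 0 0 0 1"

```text
time_s: 28.15
position: [501.7, -10.2, 121.3]
ee_rot: [-0.001, 0.804, 0.594, -0.001]
force: [0.6, -0.5, -0.2]
grip_width: 21.3
finger_force: 40.2
```

Run:
```python
from h import *
s=sense(); print(s["grip_width"],s["finger_force"],s["force"])
go([631,-141,118],7.5)
```

```text
21.27157307946832 40.23004174232483 [ 0.55637837 -0.45572373 -0.2015422 ]
at [501.7 -10.2 121.3] turn units [-0.002 -0.    -0.409] | shift in end axes [-0.977  0.741  0.022] now axes [-0.58  1.08  0.02] q [-0.02  0.12 -0.35  1.11  0.    1.85]
```

Request:
move_arm --pt "0 0 -0.051 0 0 0 1" --pt "0 0 -0.051 0 0 0 1" --pt "0 0 -0.051 0 0 0 1" --pt "0 0 -0.051 0 0 0 1" --pt "0 0 -0.051 0 0 0 1" --pt "0 0 -0.051 0 0 0 1" --pt "0 0 -0.051 0 0 0 1" --pt "0 0 -0.051 0 0 0 1"

```text
time_s: 28.95
position: [500.9, -10.2, 119.8]
ee_rot: [-0.002, 0.659, 0.752, -0.001]
force: [-0.0, 0.3, -1.9]
grip_width: 21.6
finger_force: 40.2
```

Request:
move_arm --pt "0 0 0 -0.06 0.05 0 1" --pt "0 0 0 -0.12 0.09 0 1" --pt "0 0 0 -0.16 0.12 0 1" --pt "0 0 0 -0.17 0.13 0 1" --pt "0 0 0 -0.17 0.13 0 1" --pt "0 0 0 -0.15 0.11 0 1" --pt "0 0 0 -0.1 0.08 0 1" --pt "0 0 0 -0.05 0.03 0 1"

```text
time_s: 29.75
position: [631.5, -143.6, 118.9]
ee_rot: [-0.002, 0.661, 0.751, -0.001]
force: [-0.4, -0.2, -1.5]
grip_width: 21.5
finger_force: 40.2
```

Request:
move_arm --pt "0 0 0 0 0 0 1" --pt "0 0 0 0 0 0 1" --pt "0 0 0 0 0 0 1" --pt "0 0 0 0 0 0 1" --pt "0 0 0 0 0 0 1" --pt "0 0 0 0 0 0 1" --pt "0 0 0 0 0 0 1" --pt "0 0 0 0 0 0 1"

```text
time_s: 30.55
position: [630.3, -141.6, 120.2]
ee_rot: [-0.001, 0.66, 0.751, -0.001]
force: [-0.7, -0.1, -1.3]
grip_width: 21.2
finger_force: 40.2
```

```bash
python3 look.py red c;python3 - <<'E'
from h import *
go([631,-141,67],7.5)
E
```

```text
54 [([257.0, 262.0], 634.6, -176.4, 34, 100, 97.7), ([271.0, 175.0], 628.9, -124.0, 55, 67, 97.4)]
36 [([257.0, 262.0], 636.0, -187.1, 37, 110, 97.7), ([271.0, 175.0], 629.7, -129.6, 60, 73, 97.4)]
12 [([257.0, 262.0], 637.8, -201.5, 41, 123, 97.7), ([271.0, 175.0], 630.7, -137.1, 68, 82, 97.4)]
at [ 630.3 -141.7  120.1] turn units [-0.003 -0.001 -0.001] | shift in end axes [0.004 0.005 0.354] now axes [0.004 0.006 0.354] q [-0.22  0.38 -0.    1.19 -0.    1.22]
```

View pics/w_red_c.png

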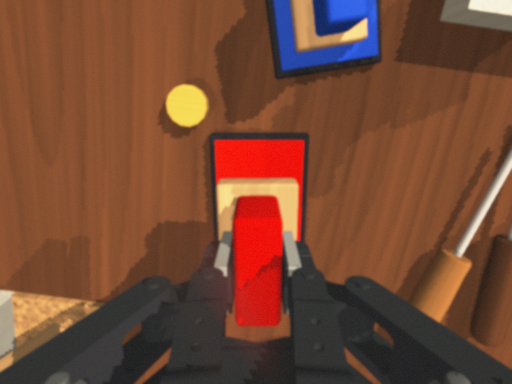

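The red block is held square above the red pad, in the same picture geometry as blue. Lowering and releasing.

Request:
move_arm --pt "0 0 0 0.003 0.003 0.04 1" --pt "0 0 0 0.003 0.003 0.06 1" --pt "0 0 0 0 0 0.06 1" --pt "0 0 0 0 0 0.06 1" --pt "0 0 0 0 0 0.06 1" --pt "0 0 0 0 0 0.04 1" --pt "0 0 0 0 0 0.02 1" --pt "0 0 0 0 0 0.01 1"

```text
time_s: 31.4
position: [630.8, -140.7, 67.2]
ee_rot: [-0.002, 0.66, 0.751, -0.001]
force: [-0.1, 0.1, 0.3]
grip_width: 21.4
finger_force: 40.2
```

Request:
move_arm --pt "0 0 0 0 0 0.004 1" --pt "0 0 0 0 0 0.004 1" --pt "0 0 0 0 0 0.004 1" --pt "0 0 0 0 0 0 1" --pt "0 0 0 0 0 0 1" --pt "0 0 0 0 0 0 1" --pt "0 0 0 0 0 0 1" --pt "0 0 0 0 0 0 1"

```text
time_s: 32.2
position: [631.2, -140.7, 66.1]
ee_rot: [-0.001, 0.66, 0.751, -0.001]
force: [0.3, -0.3, 2.3]
grip_width: 21.5
finger_force: 40.5
```

Request:
move_arm --pt "0 0 0 0 0 0 0.2" --pt "0 0 0 0 0 0 -0.1" --pt "0 0 0 0 0 0 -0.4" --pt "0 0 0 0 0 0 -0.4" --pt "0 0 0 0 0 0 -0.4" --pt "0 0 0 0 0 -0.05 -0.4" --pt "0 0 0 0 0 -0.1 -0.4" --pt "0 0 0 0 0 -0.15 -0.4"

```text
time_s: 33.0
position: [630.3, -140.5, 110.5]
ee_rot: [-0.002, 0.66, 0.751, -0.001]
force: [1.0, 0.2, 0.8]
grip_width: 59.8
finger_force: 0.0
```

Request:
move_arm --pt "0 0 0 0 0 -0.15 -0.4" --pt "0 0 0 0 0 -0.15 -0.4" --pt "0 0 0 0 0 -0.12 -0.4" --pt "0 0 0 0 0 -0.08 -0.4" --pt "0 0 0 0 0 -0.04 -0.4" --pt "0 0 0 0 0 0 -0.4" --pt "0 0 0 0 0 0 -0.4" --pt "0 0 0 0 0 0 -0.4"

```text
time_s: 33.8
position: [630.9, -140.6, 190.5]
ee_rot: [-0.002, 0.66, 0.751, -0.001]
force: [-1.1, -0.4, 0.2]
grip_width: 59.8
finger_force: 0.0
```

```bash
python3 look.py red d;python3 - <<'E'
from h import *
go([502,152,190],-27)
E
```

```text
54 [([258.0, 174.0], 630.4, -132.8, 58, 83, 97.8), ([12.0, 56.0], 431.2, -62.4, 23, 37, 83.3)]
36 [([258.0, 174.0], 631.0, -137.6, 63, 89, 97.8), ([12.0, 56.0], 417.7, -62.2, 25, 40, 83.3)]
12 [([258.0, 174.0], 631.8, -143.9, 68, 97, 97.8), ([12.0, 56.0], 399.6, -61.9, 27, 44, 83.3)]
at [ 630.9 -140.6  190.6] turn units [-0.005  0.     0.574] | shift in end axes [ 1.348 -1.651  0.004] now axes [ 2.045 -0.6    0.01 ] q [-0.22  0.37  0.13  1.34 -0.    1.22]
```

Request:
move_arm --pt "0 0 0.072 0 0 0 -0.4" --pt "0 0 0.072 0 0 0 -0.4" --pt "0 0 0.072 0 0 0 -0.4" --pt "0 0 0.072 0 0 0 -0.4" --pt "0 0 0.072 0 0 0 -0.4" --pt "0 0 0.072 0 0 0 -0.4" --pt "0 0 0.072 0 0 0 -0.4" --pt "0 0 0.072 0 0 0 -0.4"

```text
time_s: 34.65
position: [631.1, -140.6, 191.0]
ee_rot: [-0.001, 0.854, 0.52, -0.002]
force: [-0.4, 0.6, -0.2]
grip_width: 60.0
finger_force: 0.0
```

Request:
move_arm --pt "0 0 0 0.084 -0.103 0 -0.4" --pt "0 0 0 0.084 -0.103 0 -0.4" --pt "0 0 0 0.084 -0.103 0 -0.4" --pt "0 0 0 0.084 -0.103 0 -0.4" --pt "0 0 0 0.084 -0.103 0 -0.4" --pt "0 0 0 0.084 -0.103 0 -0.4" --pt "0 0 0 0.084 -0.103 0 -0.4" --pt "0 0 0 0.084 -0.103 0 -0.4"

```text
time_s: 35.45
position: [566.5, 7.1, 192.2]
ee_rot: [-0.001, 0.853, 0.522, -0.001]
force: [0.5, -0.5, -0.5]
grip_width: 59.4
finger_force: 0.0
```

Request:
move_arm --pt "0 0 0 0.084 -0.103 0 -0.4" --pt "0 0 0 0.084 -0.103 0 -0.4" --pt "0 0 0 0.084 -0.103 0 -0.4" --pt "0 0 0 0.084 -0.103 0 -0.4" --pt "0 0 0 0.084 -0.103 0 -0.4" --pt "0 0 0 0.084 -0.103 0 -0.4" --pt "0 0 0 0.084 -0.103 0 -0.4" --pt "0 0 0 0.084 -0.103 0 -0.4"

```text
time_s: 36.25
position: [502.3, 152.9, 192.5]
ee_rot: [-0.001, 0.853, 0.522, -0.001]
force: [-0.0, 0.3, 0.4]
grip_width: 60.1
finger_force: 0.0
```

Request:
move_arm --pt "0 0 0 0 0 0 -0.4" --pt "0 0 0 0 0 0 -0.4" --pt "0 0 0 0 0 0 -0.4" --pt "0 0 0 0 0 0 -0.4" --pt "0 0 0 0 0 0 -0.4" --pt "0 0 0 0 0 0 -0.4" --pt "0 0 0 0 0 0 -0.4" --pt "0 0 0 0 0 0 -0.4"

```text
time_s: 37.05
position: [503.4, 151.3, 192.3]
ee_rot: [-0.001, 0.853, 0.521, -0.001]
force: [1.0, -0.0, 0.2]
grip_width: 60.0
finger_force: 0.0
```

```bash
python3 look.py green a;python3 - <<'E'
from h import *
go([502,152,52],-27)
E
```

```text
54 [([258.0, 181.0], 505.6, 155.2, 20, 57, 62.8), ([380.0, 79.0], 628.7, 183.6, 58, 76, 94.5)]
36 [([258.0, 181.0], 503.3, 150.7, 21, 61, 62.8), ([380.0, 79.0], 635.1, 181.2, 62, 82, 94.5)]
12 [([258.0, 181.0], 500.2, 144.8, 23, 66, 62.8), ([380.0, 79.0], 643.7, 177.9, 67, 89, 94.5)]
at [503.4 151.4 192.3] turn units [-0.003  0.001 -0.003] | shift in end axes [-0.    -0.01   0.935] now axes [ 0.001 -0.007  0.935] q [ 0.29  0.14 -0.17  1.27  0.    2.34]
```

Request:
move_arm --pt "0 0 0 0.013 0.001 0.06 -0.4" --pt "0 0 0 0.013 0.001 0.11 -0.4" --pt "0 0 0 0 0 0.16 -0.4" --pt "0 0 0 0 0 0.16 -0.4" --pt "0 0 0 0 0 0.16 -0.4" --pt "0 0 0 0 0 0.14 -0.4" --pt "0 0 0 0 0 0.1 -0.4" --pt "0 0 0 0 0 0.04 -0.4"

```text
time_s: 37.9
position: [503.6, 154.6, 50.5]
ee_rot: [-0.001, 0.853, 0.521, -0.003]
force: [-0.9, 0.0, 0.7]
grip_width: 59.8
finger_force: 0.0
```

Request:
move_arm --pt "0 0 0 0 0 0 -0.4" --pt "0 0 0 0 0 0 1" --pt "0 0 0 0 0 0 1" --pt "0 0 0 0 0 0 1" --pt "0 0 0 0 0 0 1" --pt "0 0 0 0 0 0 1" --pt "0 0 0 0 0 0 1" --pt "0 0 0 0 0 0 1" --force 40

```text
time_s: 38.7
position: [505.6, 155.1, 53.8]
ee_rot: [-0.001, 0.853, 0.521, -0.0]
force: [-1.5, 0.4, 6.3]
grip_width: 21.3
finger_force: 41.3
```

Request:
move_arm --pt "0 0 0 0 0 -0.04 1" --pt "0 0 0 0 0 -0.08 1" --pt "0 0 0 0 0 -0.08 1" --pt "0 0 0 0 0 -0.08 1" --pt "0 0 0 0 0 -0.08 1" --pt "0 0 0 0 0 -0.06 1" --pt "0 0 0 0 0 -0.03 1" --pt "0 0 0 0 0 0 1"

```text
time_s: 39.5
position: [505.5, 155.0, 121.1]
ee_rot: [-0.001, 0.853, 0.521, -0.001]
force: [1.0, -0.4, -0.7]
grip_width: 21.4
finger_force: 40.4
```

Run:
```python
from h import *
s=sense(); print(s["grip_width"],s["finger_force"],s["force"])
go([643.7,177.7,118],4.5)
```

```text
21.42093679054634 40.379857420921326 [ 1.04949436 -0.40169469 -0.69405243]
at [505.5 155.  121.1] turn units [-0.002 -0.    -0.527] | shift in end axes [0.079 0.93  0.021] now axes [0.555 0.751 0.019] q [ 0.3   0.17 -0.29  1.12  0.    2.34]
```

Request:
move_arm --pt "0 0 -0.066 0 0 0 1" --pt "0 0 -0.066 0 0 0 1" --pt "0 0 -0.066 0 0 0 1" --pt "0 0 -0.066 0 0 0 1" --pt "0 0 -0.066 0 0 0 1" --pt "0 0 -0.066 0 0 0 1" --pt "0 0 -0.066 0 0 0 1" --pt "0 0 -0.066 0 0 0 1"

```text
time_s: 40.3
position: [504.7, 154.7, 119.5]
ee_rot: [-0.002, 0.678, 0.735, -0.002]
force: [-0.0, 0.4, 0.1]
grip_width: 21.1
finger_force: 40.3
```

Request:
move_arm --pt "0 0 0 0.01 0.06 0 1" --pt "0 0 0 0.01 0.11 0 1" --pt "0 0 0 0.01 0.15 0 1" --pt "0 0 0 0.01 0.16 0 1" --pt "0 0 0 0.01 0.16 0 1" --pt "0 0 0 0.01 0.15 0 1" --pt "0 0 0 0.01 0.1 0 1" --pt "0 0 0 0.01 0.04 0 1"

```text
time_s: 41.1
position: [644.8, 178.0, 118.7]
ee_rot: [-0.001, 0.679, 0.734, -0.001]
force: [0.5, -0.8, -1.1]
grip_width: 21.5
finger_force: 40.4
```

Request:
move_arm --pt "0 0 0 0 0 0 1" --pt "0 0 0 0 0 0 1" --pt "0 0 0 0 0 0 1" --pt "0 0 0 0 0 0 1" --pt "0 0 0 0 0 0 1" --pt "0 0 0 0 0 0 1" --pt "0 0 0 0 0 0 1" --pt "0 0 0 0 0 0 1"

```text
time_s: 41.9
position: [643.2, 177.8, 120.0]
ee_rot: [-0.001, 0.679, 0.735, -0.001]
force: [-0.9, -0.6, -1.2]
grip_width: 21.2
finger_force: 40.4
```

```bash
python3 look.py green c;python3 - <<'E'
from h import *
go([643.7,177.7,67],4.5)
E
```

```text
54 [([257.0, 265.0], 646.2, 140.8, 33, 99, 94.6), ([271.0, 176.0], 642.7, 195.6, 54, 65, 94.5)]
36 [([257.0, 265.0], 647.0, 129.8, 36, 109, 94.6), ([271.0, 176.0], 643.2, 190.0, 59, 72, 94.5)]
12 [([257.0, 265.0], 648.1, 115.0, 40, 122, 94.6), ([271.0, 176.0], 643.9, 182.5, 67, 80, 94.5)]
at [643.3 177.8 119.9] turn units [-0.003 -0.001  0.   ] | shift in end axes [-0.001  0.003  0.353] now axes [-0.001  0.004  0.353] q [0.27 0.43 0.05 1.2  0.   1.76]
```

Green is square and centred over its pad. Lowering.

Request:
move_arm --pt "0 0 0 0 0.002 0.04 1" --pt "0 0 0 0 0.002 0.06 1" --pt "0 0 0 0 0 0.06 1" --pt "0 0 0 0 0 0.06 1" --pt "0 0 0 0 0 0.06 1" --pt "0 0 0 0 0 0.04 1" --pt "0 0 0 0 0 0.02 1" --pt "0 0 0 0 0 0.01 1"

```text
time_s: 42.75
position: [643.6, 177.9, 67.0]
ee_rot: [-0.001, 0.679, 0.735, -0.001]
force: [-0.5, 0.7, -0.5]
grip_width: 21.5
finger_force: 40.4
```

Request:
move_arm --pt "0 0 0 0 0 0.004 1" --pt "0 0 0 0 0 0.004 1" --pt "0 0 0 0 0 0.004 1" --pt "0 0 0 0 0 0 1" --pt "0 0 0 0 0 0 1" --pt "0 0 0 0 0 0 1" --pt "0 0 0 0 0 0 1" --pt "0 0 0 0 0 0 1"

```text
time_s: 43.55
position: [643.9, 178.0, 65.9]
ee_rot: [-0.001, 0.679, 0.735, -0.001]
force: [0.6, -0.6, 2.3]
grip_width: 21.4
finger_force: 40.7
```

Request:
move_arm --pt "0 0 0 0 0 0 0.2" --pt "0 0 0 0 0 0 -0.1" --pt "0 0 0 0 0 0 -0.4" --pt "0 0 0 0 0 0 -0.4" --pt "0 0 0 0 0 0 -0.4" --pt "0 0 0 0 0 -0.05 -0.4" --pt "0 0 0 0 0 -0.1 -0.4" --pt "0 0 0 0 0 -0.15 -0.4"

```text
time_s: 44.35
position: [643.1, 177.6, 110.2]
ee_rot: [-0.002, 0.679, 0.734, -0.002]
force: [0.3, 0.3, 0.6]
grip_width: 59.9
finger_force: 0.0
```

Request:
move_arm --pt "0 0 0 0 0 -0.15 -0.4" --pt "0 0 0 0 0 -0.2 -0.4" --pt "0 0 0 0 0 -0.2 -0.4" --pt "0 0 0 0 0 -0.2 -0.4" --pt "0 0 0 0 0 -0.2 -0.4" --pt "0 0 0 0 0 -0.1 -0.4" --pt "0 0 0 0 -0.05 0 -0.4" --pt "0 0 0 0 -0.1 0 -0.4"

```text
time_s: 45.15
position: [622.0, 176.0, 267.6]
ee_rot: [-0.001, 0.679, 0.734, -0.001]
force: [0.6, 0.2, -1.5]
grip_width: 60.1
finger_force: 0.0
```

Request:
move_arm --pt "0 0 0 0 -0.2 0 -0.4" --pt "0 0 0 0 -0.2 0 -0.4" --pt "0 0 0 0 -0.2 0 -0.4" --pt "0 0 0 0 -0.2 0 -0.4" --pt "0 0 0 0 -0.2 0 -0.4" --pt "0 0 0 0 -0.2 0 -0.4" --pt "0 0 0 0 -0.1 0 -0.4" --pt "0 0 0 0 0 0 -0.4"

```text
time_s: 45.95
position: [425.7, 160.3, 268.7]
ee_rot: [-0.001, 0.678, 0.735, -0.001]
force: [0.2, 0.7, 0.3]
grip_width: 59.9
finger_force: 0.0
```

Run:
```python
from h import *
s=sense(); print(s["position"],s["time_s"])
for n in ["top","scene"]:
    c=cam(n); f=c["frame"]; cv2.imwrite(f"pics/{n}9.png",cv2.resize(f,(800,600),interpolation=cv2.INTER_CUBIC))
    h=cv2.cvtColor(f,cv2.COLOR_BGR2HSV)
    w=((h[...,1]<45)&(h[...,2]>150)).astype(np.uint8)*255
    for k in cv2.findContours(w,cv2.RETR_EXTERNAL,cv2.CHAIN_APPROX_NONE)[0]:
        p=cast(c,k[:,0].mean(0),13)[0]
        if 60<cv2.contourArea(k)<120 and abs(p[0]-560)<40: print(n,"dish",p.round(1))
    if n=="scene":
        d=(f.max(2)<38).astype(np.uint8)*255; m=np.zeros_like(d); m[120:165,60:150]=d[120:165,60:150]
        for k in cv2.findContours(m,cv2.RETR_EXTERNAL,cv2.CHAIN_APPROX_NONE)[0]:
            if cv2.contourArea(k)>30: print("key top",k[:,0].mean(0),cast(c,k[:,0].mean(0),171).round(1))
```

```text
[425.68465449 160.31559734 268.71868598] 45.95
top dish [561.5  79.5  13. ]
scene dish [564.4  79.5  13. ]
key top [103.66666667 162.34920635] [[ 473.5 -324.4  171. ]]
key top [ 98.51086957 143.16304348] [[ 415.5 -337.5  171. ]]
```

View pics/scene9.png

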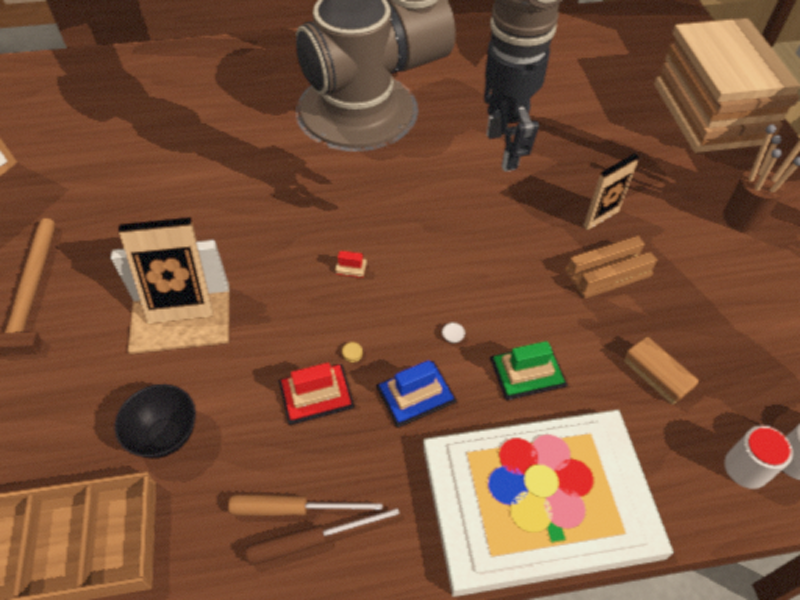

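View pics/top9.png

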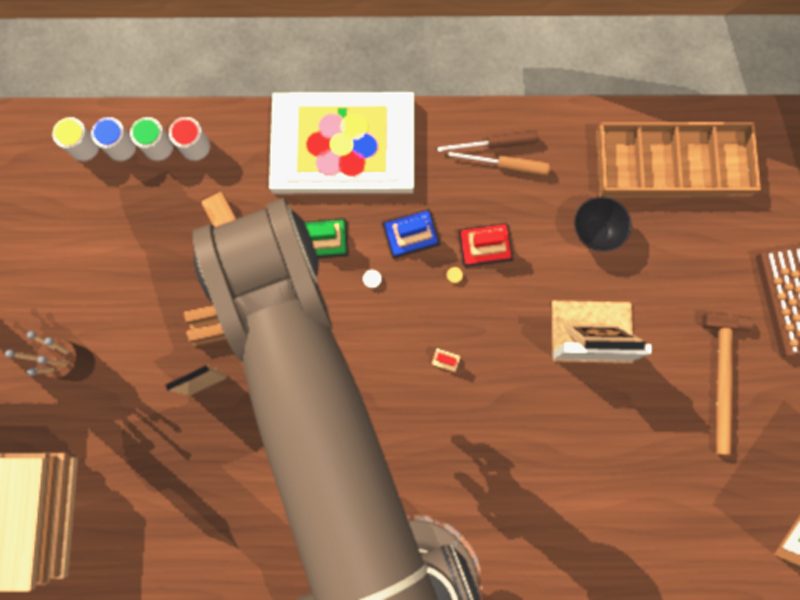

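Both pictures show the three blocks centred on their pads (scene: red (315,388), blue (416,388), green (530,365)). The key block leans about 17° against the wall on the ledge (165,265), carved face outward. The dish is unmoved at (562,79.5) mm, and the arm is clear. Handing in.

```bash
python3 -c "
from station import finish_job
print(finish_job())"
```

```text
the job is handed in; nothing more can be done
None
```

The job is handed in: each colour block is face down on its own pad, and the key block leans on the cork ledge at about 17°, carved face outward. The dish has not moved and the arm is clear of everything; the hand-in returned no verdict.

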